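Switch the air-sampling selector to the pegged room and start the pump

TASK

On the grey air-sampling valve, swing the selector handle round the shorter way until it lies against the one tall stop peg, and lean it on the peg with about 8 N for a good half second, feeling for it and never forcing it (no more than 12 N). Then press the pump's black start button fully down and let it go, leaving the handle against the peg, the peg and plugs in their holes and everything else on the bench where it was.

Things in the scene. Friction and masses are not known exactly. Their poses are not given: they have to be found in the camera images.
- valve_centre (a point): centre of the top face of the valve, on the selector's upright axis; x and y along the valve block's own sides, z up
- valve: fixed grey block 170 x 170 mm, 55 mm high, origin under its centre. On top, 8 stations on a circle of 60 mm radius, every 45 degrees. Those at 45, 90, -45 and -90 degrees from its x axis (counter-clockwise from above) are holes with the tall stop peg (in any of the four) and three low plugs; the others carry fixed low discs, 20 mm across, 5 mm high. The handle clears all but the tall peg
- selector (a joint): angle of the selector handle in rad from the valve's x axis, counter-clockwise positive seen from above; it turns endlessly both ways with no end stop, and the value is not wrapped. At the start it is within 0.4 rad of pi (3.142). Dry friction of 0.25 N m resists turning and holds the handle where it is left
- handle: steel selector handle: a straight bar 14 mm wide reaching 118 mm out from the axis, underside 10 mm and top 22 mm above the valve's top face; its outer end, 72 to 118 mm out, is an upright blade 14 mm wide, up to 55 mm above that face, to be gripped across or pushed on a flat side from above. Origin on the axis, 4 mm above the face; x axis outwards along the bar
- handle_grip (a point): middle of the blade, on the bar's centre line 95 mm from the axis, 40 mm above the valve's top face, x axis outwards along the bar
- handle_at_ring (a point): point on the bar's centre line 60 mm from the axis, 16 mm above the valve's top face. The bar meets the peg when this is about 14 mm from the peg's axis, the bar 0.235 rad short of the peg's station (the peg gives up to 0.05 rad more under load). F newtons square to the blade at radius r metres then bear on the peg with about (F r - 0.25) / 0.06 N
- stop_peg: tall steel stop peg, loose in its hole with 0.5 mm of play all round, so it gives a little under load: pin 14 mm across whose top stands 22 mm above the valve's top face, with a collar 21 mm across and 5 mm high resting on the face; shank 45 mm deep in the hole. Origin at the foot of the shank, 45 mm below the valve's top face, z up
- peg_pin (a point): point on the stop peg's axis 16 mm above the valve's top face, at the height of the handle's bar
- plug_a: low steel plug in its hole, just the collar, 21 mm across and 5 mm high, showing above the face; origin 45 mm below the valve's top face
- plug_b: a plug like plug_a
- plug_c: a plug like plug_a
- pump: fixed grey pump box 120 x 90 x 50 mm with the start button on top; origin under its centre. It stands to the left or the right of the valve
- start_button_top (a point): centre of the top of the black round start button, 32 mm across, on the pump; z up
- start_button (a joint): how far the button is pressed in, m: 0 is out, 0.006 fully down (takes 5 N); it springs back
- logger: loose grey logger box, 110 x 80 x 45 mm, with a dark window and a stubby knob; it stands on one side of the valve, the pump on the other (a bystander, not the pump); to be left alone
- spray_jar: jar, 60 mm across, 90 mm tall; to be left alone
- driver: screwdriver lying flat, 180 mm long; to be left alone
- tape: roll of tape lying flat, 90 mm across, 24 mm high; to be left alone
- sample_cup: white cup, 70 mm across, 70 mm tall; to be left alone
- block: mushroom substrate block, 110 x 170 mm, 125 mm tall, 1.6 kg; to be left alone
- wood_wedge: small wooden block 90 x 30 x 20 mm; to be left alone

How it is judged (in metres and radians):
On the way, in this order (a step that is already met when the one before it is completed fails the run):
1. the handle leans on the stop peg with at least 5 N for 0.3 s (contact force between handle and stop_peg above 5 N), for 0.3 s.
2. the start button is pressed at least 4.5 mm in, with the handle against the peg (value of joint start_button above 0.0045 m and horizontal distance between handle_at_ring and peg_pin below 0.0185 m), for 0.1 s.
At the end, for the whole second after the job is handed in: The handle lies still against the stop peg (its centre line at the ring within 18.5 mm of the peg's axis, contact being about 14 mm), the peg upright within 0.15 rad and within 8 mm of where it stood, the button out again (less than 2 mm in), everything released (horizontal distance between handle_at_ring and peg_pin below 0.0185 m and velocity of joint selector between -0.05 and 0.05 rad/s and value of joint start_button below 0.002 m and angle between stop_peg's own z axis and vertical below 0.15 rad and distance of stop_peg from where it was at the start of the episode below 0.008 m); the robot touches nothing.
It fails at once if the handle is forced against the stop peg with more than 13 N (contact force between handle and stop_peg above 13 N).
It fails at once if the handle is turned the longer way (peg on the valve's +y side, handle turned past 3.8 rad) (y of stop_peg in the frame of valve_centre above 0 m and value of joint selector above 3.8 rad).
It fails at once if the handle is turned the longer way (peg on the valve's -y side, handle turned below 2.48 rad) (y of stop_peg in the frame of valve_centre below 0 m and value of joint selector below 2.48 rad).
It fails at once if the stop peg or a plug is pulled out or knocked over (distance of any of stop_peg, plug_a, plug_b, plug_c from where it was at the start of the episode above 0.015 m).
It fails at once if a bystander is moved more than 30 mm (distance of any of logger, spray_jar, driver, tape, sample_cup, block, wood_wedge from where it was at the start of the episode above 0.03 m).
It also fails if it takes over 69 s, if anything falls off the work surface, if the arm or the gripper's body presses on something with over 40 N, if the wrist force passes 120 N, or if a joint passes its speed limit or range.

ROBOT

A 6-joint arm with a two-finger parallel gripper is mounted at the origin on the work surface. World frame = base frame: x ahead of the robot, y to its left, z up, the work surface at z = 0. Lengths are in mm, angles in rad, forces in N, time in s.
With the tool pointing down it reaches from about 350 to 725 mm from the base axis. Payload 6 kg.
Tool frame: the origin (TCP) lies at the very end of the fingers, on their centre line; the grasp point (between the pads) lies 19 mm behind it; z points along the fingers, y is the line along which they close (so a half turn about z gives the same grasp; the last joint's range is limited). The gripper opens to 85 mm and grips with 20 to 120 N. Pads are 22 mm wide; open, the fingers measure 114 mm over their backs; the gripper's body (76 mm by 85 mm) begins 54 mm behind the grasp point. The pads swing forward as they close: fully open they stand 13 mm farther back than shut.
Start: joints at [-0.991, 0.04, 0.085, 0, -1.615, -0.334], TCP at [146.01, -581.94, 231.261] pointing down, gripper open.
Joint ranges: [-2.56, 2.56], [-1.29, 2.01], [-1.08, 1.49], [-3.29, 1.98], [-2.81, -0.18], [-2.99, 2.99]. Speed limits (rad/s): [2.57, 2.57, 3.01, 3.14, 3.14, 3.14].

INTERFACE

Orientations are given as a rotation vector (axis times angle).
In Python, from cell import arm gives the robot as it stands.
- The arm moves only by the tool drive_tool, never from a script. Its arguments are lists of equal length, an entry for each row: "xyz": the shift along the tool's x, y, z in mm, a list of three; "spin": the turn about the tool's z in degrees. In form: {"xyz": [[dx, dy, dz], ...], "spin": [spin, ...]}. A call has exactly 5 rows; each row is the pose to reach, as a shift and turn from the pose commanded when the call began, along the tool's axes at that moment; what a row does not reach only later rows make up. A row lasts 1/8 s, in which the tool goes at most 62.5 mm and 10.7 degrees, less where a joint would pass 70% of its speed; a pose out of reach is approached as far as the arm can. A call with a gripper value outside its range is refused whole. "hand" is the opening in per cent of the stroke, from 0 (shut) to 100 (fully open), set as the call begins (left out, the last holds). The fingers move at their own pace and stop on an object; the grip force is fixed at half the most. Time passes only in rows, so rows that repeat a pose let the fingers close, or fill a call up. It gives the time, the measured TCP pose, the force, the opening and the grip force at its end, in the units of the state.
- arm.read_state(): the state, without advancing time (a new reading comes with each control period).
- arm.get_image(name): name is "scene" or "top"; returns (picture, depth): 384x512x3 uint8, blue, green, red; 384x512 float32, mm along the optical axis (not along the pixel's ray), 0 where there is no reading.
- arm.camera_model(name): a dict with "mtx" (3x3 intrinsics, pixels), "cam_to_world" (4x4, takes a point from camera to world coordinates). Camera axes: x right, y up, looking along -z (the intrinsics and any distortion apply to the point x, -y, -z); pixel columns grow to the right and rows downward; lengths in mm; the calibration is good to about 2 mm. A picture is of the moment at which its call begins. camera_model takes no time and is no camera call.
- arm.close_job(): hands the job in; it is judged then, once.
The state is a dict: "t": time; "joint_pos": joint angles; "dq": joint speeds; "effort": joint torques, N m; "tool_pos": TCP position; "tcp_rot": TCP orientation; "wrist_force": force on the tool from outside, world axes, zero at the start; "wrist_torque": the same for the moment, N m; "width": opening from 0.0 (shut) to 1.0 (fully open); "grip_force": force on a finger pad.
Only numpy, scipy, OpenCV 4.12 (cv2) and the standard library are available. Lean on these libraries where they do the work, as an engineer would, in place of code of your own. Each camera call takes 0.05 s, during which the arm holds its last target. There are 200 camera calls.

## Working session

There is one attempt and no reset: what is moved stays moved. The work goes in short steps, Python scripts to look and compute and a tool call to move; the robot and the scene stay as the last step left them, time stands still between calls to the robot, and variables do not carry over. Pictures are saved under pics/ and viewed, at most 10 in all, crops included, and the job is handed in when it is done.

Besides the shell and the picture viewer there is one more tool, called after "Emit:" as name(argument=value, ...) on one line, values as JSON. drive_tool: Moves the arm, as the interface text tells. Its arguments: {"type":"object","properties":{"xyz":{"type":"array","items":{"type":"array","items":{"type":"number"}}},"spin":{"type":"array","items":{"type":"number"}},"hand":{"type":"number"}},"required":["xyz","spin"]}

```bash
ls; mkdir -p pics
python3 - <<'E'
from cell import arm
import cv2,numpy as np
for n in("top","scene"):
    im,d=arm.get_image(n); cv2.imwrite(f"pics/{n}0.png",im); np.savez(f"{n}0.npz",im=im,d=d)
    m=arm.camera_model(n); print(n,{k:(np.round(v,3).tolist() if hasattr(v,'shape') else v) for k,v in m.items()})
print(arm.read_state())
E
```

```text
pics
top {'mtx': [[439.661, 0.0, 253.595], [0.0, 439.661, 195.617], [0.0, 0.0, 1.0]], 'cam_to_world': [[-0.024, 0.98, -0.197, 339.331], [-1.0, -0.027, -0.011, -8.009], [-0.016, 0.196, 0.98, 1330.457], [0.0, 0.0, 0.0, 1.0]]}
scene {'mtx': [[357.06, 0.0, 256.986], [0.0, 357.06, 189.131], [0.0, 0.0, 1.0]], 'cam_to_world': [[-0.525, -0.709, 0.47, 1025.584], [0.851, -0.446, 0.278, 276.551], [0.013, 0.546, 0.837, 915.764], [0.0, 0.0, 0.0, 1.0]]}
{'t': 0.1, 'joint_pos': array([-9.91298401e-01,  4.07796917e-02,  8.39088195e-02, -4.17580047e-04,
       -1.61545592e+00, -3.33695565e-01]), 'dq': array([ 0.00126986, -0.00261784,  0.00240624,  0.00125601,  0.00074866,
        0.00077629]), 'effort': array([-6.39317135e-03, -3.69347727e+01,  3.48279619e+01,  6.95179626e+00,
       -4.51460961e-03, -3.94339537e-06]), 'tool_pos': array([ 146.00914162, -581.6734728 ,  230.36001976]), 'tcp_rot': array([ 3.85125805e-01, -3.11759355e+00, -2.44645579e-03]), 'wrist_force': array([ 0.31039783, -0.04270889,  0.12467262]), 'wrist_torque': array([-0.01484982,  0.00388833, -0.02811072]), 'grip_force': 0.0, 'width': 0.9979690202292896}
```

View pics/top0.png

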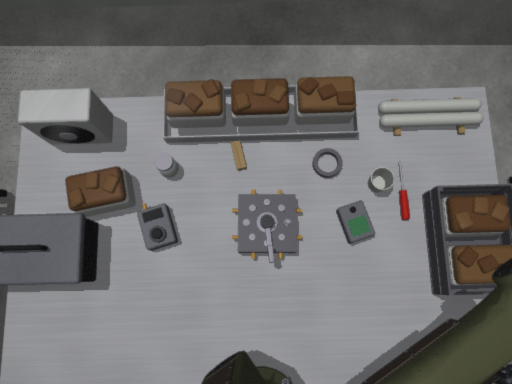

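View pics/scene0.png

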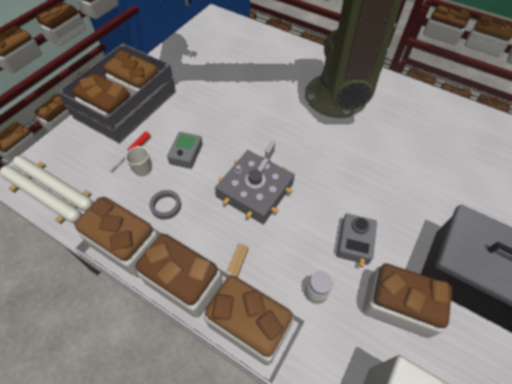

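Run:
```python
import cv2,numpy as np
t=np.load("top0.npz")["im"];s=np.load("scene0.npz")["im"]
a=cv2.resize(t[180:270,130:220],(400,400),interpolation=2); b=cv2.resize(t[180:270,310:400],(400,400),interpolation=2)
cv2.imwrite("pics/c1.png",np.hstack([a,b]))
a=cv2.resize(t[180:270,220:310],(600,600),interpolation=2); cv2.imwrite("pics/c2.png",a)
b=cv2.resize(s[135:225,205:305],(660,594),interpolation=2); cv2.imwrite("pics/c3.png",b)
```

```text
(no output)
```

View pics/c1.png

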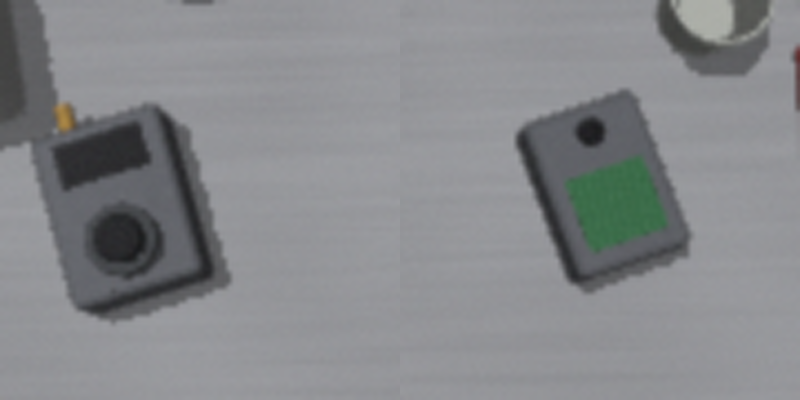

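View pics/c2.png

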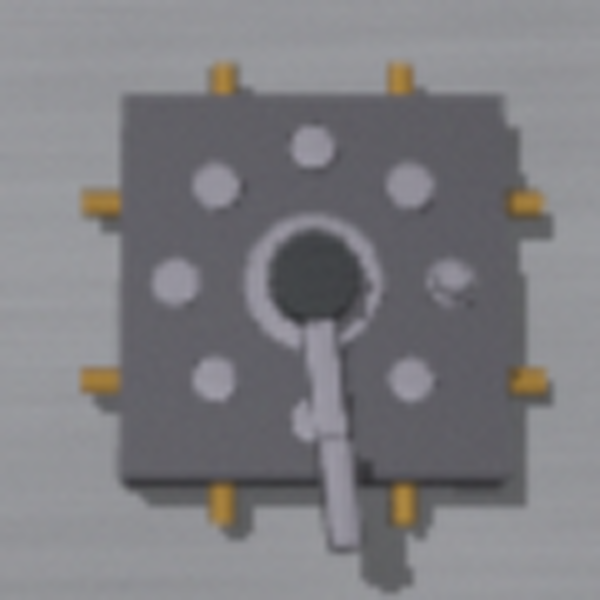

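View pics/c3.png

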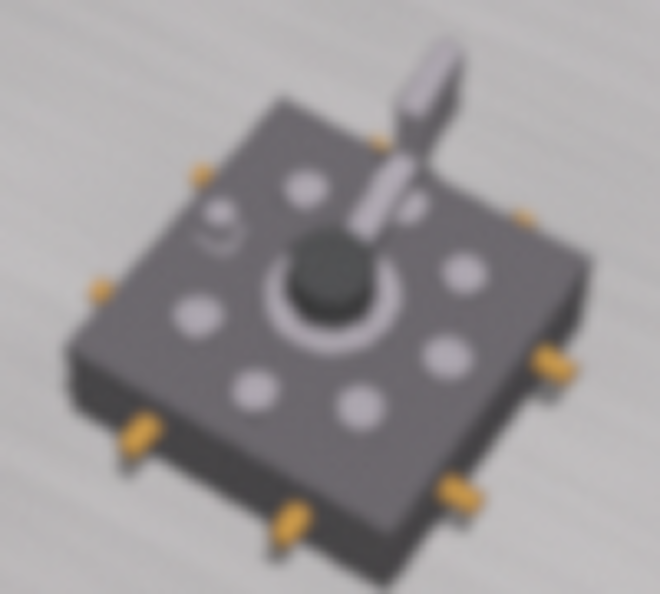

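The top view shows the tall peg at about (288,221), on the right, which is the -y side. The handle points down the image to (271,262). The pump is the left box, with its button at about (156.6,233). The green-window box on the right is the logger.

```bash
cat > h.py <<'E'
import numpy as np
from cell import arm
def ray(n,uv,z):
    m=arm.camera_model(n); K=m["mtx"]; T=m["cam_to_world"]
    p=np.linalg.inv(K)@[uv[0],uv[1],1]; d=T[:3,:3]@[p[0],-p[1],-p[2]]; o=T[:3,3]
    return o+d*(z-o[2])/d[2]
E
python3 - <<'E'
from h import *
from scipy.optimize import least_squares
c=lambda x,y:(220+x*.15-.43,180+y*.15-.43)
st={0:(312,146),45:(215,185),-45:(409,185),90:(175,282),135:(214,379),-135:(411,380)}
W={a:ray("top",c(*p),60)[:2] for a,p in st.items()}
f=lambda q:np.concatenate([q[:2]+60*np.array([np.cos(q[2]+np.radians(a)),np.sin(q[2]+np.radians(a))])-W[a] for a in W])
r=least_squares(f,[500,0,0]);q=r.x;print("valve",q,r.fun.round(1))
peg=ray("top",c(452,273),77);print("peg",peg, np.hypot(*(peg[:2]-q[:2])), np.arctan2(*(peg[:2]-q[:2])[::-1]))
print("pegstation",q[:2]+60*np.array([np.cos(q[2]-np.pi/2),np.sin(q[2]-np.pi/2)]))
for p in((343,548),(333,437)):
    w=ray("top",c(*p),110);v=w[:2]-q[:2];print("blade",w,np.hypot(*v),np.arctan2(v[1],v[0])%(2*np.pi)-q[2])
d=np.load("top0.npz")["d"]
T=arm.camera_model("top")["cam_to_world"];K=arm.camera_model("top")["mtx"]
for u,v in((156,233),(157,232),(165,219),(150,236),(163,240),(267,221),(246,221)):
    x=np.linalg.inv(K)@[u,v,1]*d[v,u];print(u,v,(T[:3,:3]@[x[0],-x[1],-x[2]]+T[:3,3]).round(1))
print("btn",ray("top",(156.2,232.9),60))
print("btn scene",ray("scene",(361,224),60))
E
```

```text
valve [ 5.15437868e+02 -2.87109079e+01 -2.73509377e-02] [-0.2  0.  -0.4 -0.2 -0.4  0.2  0.2  0.   0.2 -0.3  0.5  0.3]
peg [515.22874756 -88.70482812  77.        ] 59.994284700632086 -1.5742820081002187
pegstation [513.79701643 -88.68846707]
blade [397.60327383 -37.26028714 110.        ] 118.1443332998119 3.2413707502182634
blade [443.30079382 -34.56738829 110.        ] 72.37441431585917 3.249951370923409
156 233 [489.3 289.6  74.9]
157 232 [492.2 286.9  74.5]
165 219 [533.1 269.7  49.9]
150 236 [482.9 310.6  59.4]
163 240 [471.  274.   52.6]
267 221 [513.9 -30.   87.3]
246 221 [519.1  30.6  62.1]
btn [491.40354593 292.60359518  60.        ]
btn scene [490.87737381 289.1595095   60.        ]
```

Emit:
drive_tool(xyz=[[-35,42,0],[-70,84,0],[-105,126,0],[-140,168,0],[-175,210,0]], spin=[10,20,30,40,50], hand=0)

```text
t: 0.72
tool_pos: [260.6, -344.9, 231.2]
tcp_rot: [-0.907, -3.007, -0.001]
wrist_force: [0.2, 0.3, 1.0]
width: -0.001
grip_force: 0.0
```

```bash
cat >> h.py <<'E'
from scipy.spatial.transform import Rotation as R
C=np.array([515.4,-28.7])
def goto(xy,z,tdeg):
    s=arm.read_state();M=R.from_rotvec(s["tcp_rot"]).as_matrix()
    d=M.T@(np.array([*xy,z])-s["tool_pos"]); a=np.degrees(np.arctan2(-M[1,0],-M[0,0]))
    print("t",s["t"],"pos",s["tool_pos"].round(1),"tang",a.round(2),"F",s["wrist_force"].round(2),"w",round(s["width"],2))
    print("shift",d.round(1),"spin",round((a-tdeg+180)%360-180,2))
def at(al,rad,off): return C+rad*np.array([np.cos(al),np.sin(al)])-off*np.array([-np.sin(al),np.cos(al)])
E
python3 -c "
from h import *
goto(at(3.218,95,30),180,-85.6)"
```

```text
t 0.725 pos [ 260.6 -344.9  231.2] tang -33.58 F [0.2  0.29 0.99] w -0.0
shift [ 55.9 369.6  51.3] spin 52.02
```

Emit:
drive_tool(xyz=[[11,59,0],[22,118,0],[33,177,0],[44,236,0],[54,295,10]], spin=[10,20,30,40,50])

```text
t: 1.35
tool_pos: [364.1, -144.5, 226.1]
tcp_rot: [-1.887, -2.491, -0.034]
wrist_force: [-0.2, -0.5, 0.8]
width: -0.004
grip_force: 0.0
```

```bash
python3 -c "
from h import *
goto(at(3.218,95,30),180,-85.6)"
```

```text
t 1.35 pos [ 364.1 -144.5  226.1] tang -74.29 F [-0.22 -0.5   0.76] w -0.0
shift [117.3  89.4  49.9] spin 11.31
```

Emit:
drive_tool(xyz=[[40,30,10],[80,60,20],[117,89,30],[117,89,30],[117,89,30]], spin=[4,8,11,11,11])

```text
t: 1.98
tool_pos: [417.6, -167.8, 191.5]
tcp_rot: [-2.007, -2.341, -0.095]
wrist_force: [1.3, 0.3, -0.3]
width: 0.0
grip_force: 0.0
```

```bash
python3 -c "
from h import *
goto(at(3.218,95,30),86,-85.6)"
```

```text
t 1.975 pos [ 417.6 -167.8  191.5] tang -81.19 F [ 1.26  0.27 -0.28] w 0.0
shift [150.5  24.3 118.6] spin 4.41
```

```bash
python3 -c "
from h import *
s=arm.read_state();print(s['joint_pos'].round(3),s['dq'].round(3),R.from_rotvec(s['tcp_rot']).as_matrix().round(3))"
```

```text
[-2.000e-03 -3.380e-01 -2.980e-01 -8.300e-02 -1.614e+00 -2.990e+00] [-0.011  0.044  0.013  0.016  0.046  0.001] [[-0.153  0.988 -0.003]
 [ 0.985  0.152  0.083]
 [ 0.083  0.01  -0.997]]
```

Joint 6 reached its range limit, so I'll push with the opposite (+x) face and spin the other way.

Emit:
drive_tool(xyz=[[0,0,0],[0,0,0],[0,0,0],[0,0,0],[0,0,0]], spin=[-10,-20,-30,-40,-50])

```text
t: 2.6
tool_pos: [417.7, -167.4, 192.3]
tcp_rot: [-0.828, -3.004, -0.125]
wrist_force: [-0.4, 0.3, 0.1]
width: -0.001
grip_force: 0.0
```

Emit:
drive_tool(xyz=[[0,0,0],[0,0,0],[0,0,0],[0,0,0],[0,0,0]], spin=[-10,-20,-30,-40,-50])

```text
t: 3.22
tool_pos: [417.7, -167.3, 192.3]
tcp_rot: [-0.521, 3.082, 0.129]
wrist_force: [0.6, -0.6, 0.3]
width: -0.001
grip_force: 0.0
```

Emit:
drive_tool(xyz=[[0,0,0],[0,0,0],[0,0,0],[0,0,0],[0,0,0]], spin=[-10,-20,-30,-40,-50])

```text
t: 3.85
tool_pos: [417.7, -167.3, 192.3]
tcp_rot: [-1.756, 2.547, 0.107]
wrist_force: [-0.5, 0.4, 0.3]
width: -0.002
grip_force: 0.0
```

```bash
python3 -c "
from h import *
goto(at(3.218,95,30),180,94.4)
s=arm.read_state();print(s['joint_pos'].round(3),R.from_rotvec(s['tcp_rot']).as_matrix().round(3))"
```

```text
t 3.85 pos [ 417.7 -167.3  192.3] tang 69.1 F [-0.51  0.41  0.28] w -0.0
shift [-149.5   56.1   25.8] spin -25.3
[-1.000e-03 -3.400e-01 -2.980e-01 -8.400e-02 -1.614e+00 -3.660e-01] [[-0.356 -0.935 -0.001]
 [-0.931  0.354  0.083]
 [-0.078  0.031 -0.997]]
```

Emit:
drive_tool(xyz=[[-50,18,5],[-100,37,10],[-150,56,16],[-150,56,26],[-150,56,26]], spin=[-8.5,-17,-25.3,-25.3,-25.3])

```text
t: 4.47
tool_pos: [419.3, -5.8, 178.8]
tcp_rot: [-2.256, 2.099, 0.091]
wrist_force: [-0.1, -0.6, -0.8]
width: 0.001
grip_force: 0.0
```

```bash
cat >> h.py <<'E'
def arc(al0,al1,n,off,z=86,rad=95,flip=90-180):
    s=arm.read_state();M=R.from_rotvec(s["tcp_rot"]).as_matrix();a=np.degrees(np.arctan2(-M[1,0],-M[0,0]))
    rows=[];sp=[]
    for al in np.linspace(al0,al1,n+1)[1:]:
        rows.append((M.T@(np.array([*at(al,rad,off),z])-s["tool_pos"])).round(1).tolist())
        sp.append(round((a-(np.degrees(al)+flip)+180)%360-180,1))
    print(rows,sp)
E
python3 -c "
from h import *
goto(at(3.218,95,30),86,94.4)
s=arm.read_state();print(s['joint_pos'].round(3))"
```

```text
t 4.475 pos [419.3  -5.8 178.8] tang 94.14 F [-0.12 -0.58 -0.76] w 0.0
shift [ 7.9  1.2 92.5] spin -0.26
[ 0.401 -0.462 -0.411 -0.078 -1.591 -0.331]
```

Emit:
drive_tool(xyz=[[4,1,35],[8,1,70],[8,1,92],[8,1,92],[8,1,92]], spin=[0,0,0,0,0])

```text
t: 5.1
tool_pos: [419.8, -7.1, 88.4]
tcp_rot: [-2.252, 2.1, 0.088]
wrist_force: [-0.4, 1.6, 0.4]
width: -0.003
grip_force: 0.0
```

```bash
python3 -c "
from h import *
import cv2
goto(at(3.218,95,30),86,94.4)
arc(3.218-.01,3.218+.35,5,18)
im,_=arm.get_image('top');cv2.imwrite('pics/t1.png',cv2.resize(im[180:300,200:330],(650,600)))
"
```

```text
t 5.1 pos [419.8  -7.1  88.4] tang 94.02 F [-0.37  1.57  0.44] w -0.0
shift [-0.9  1.4  2.5] spin -0.38
[[16.9, 2.2, 1.0], [23.9, 2.7, 0.4], [30.8, 2.8, -0.2], [37.7, 2.4, -0.8], [44.6, 1.5, -1.3]] [np.float64(-3.9), np.float64(-8.0), np.float64(-12.2), np.float64(-16.3), np.float64(-20.4)]
```

View pics/t1.png

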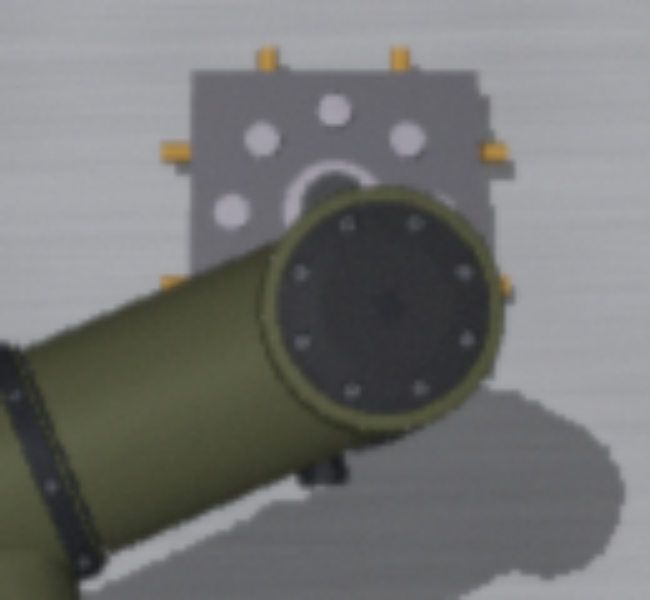

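Emit:
drive_tool(xyz=[[7,1.5,1],[14,2.4,1],[21,2.6,0.5],[27,2.7,0],[34,2.6,-0.5]], spin=[-0.5,-2.5,-6,-10,-14])

```text
t: 5.78
tool_pos: [418.8, -40.5, 85.2]
tcp_rot: [-2.49, 1.801, 0.079]
wrist_force: [-1.6, 2.6, 1.5]
width: 0.002
grip_force: 1.5
```

```bash
python3 -c "
from h import *
goto(at(3.218+.24,95,18),86,94.4+14)
arc(3.455,3.455+.4,5,18)"
```

```text
t 5.775 pos [418.8 -40.5  85.2] tang 108.3 F [-1.62  2.6   1.5 ] w 0.0
shift [ 0.8 -0.5 -0.9] spin -0.1
[[8.1, 0.7, -1.5], [15.8, 1.2, -2.1], [23.5, 1.1, -2.8], [31.2, 0.5, -3.4], [38.8, -0.8, -4.0]] [np.float64(-4.2), np.float64(-8.8), np.float64(-13.4), np.float64(-18.0), np.float64(-22.6)]
```

Emit:
drive_tool(xyz=[[8,0.7,-1],[15.8,1.2,-2],[23.5,1.1,-2.8],[31.2,0.5,-3.4],[38.8,-0.8,-4]], spin=[-4.5,-9,-13.5,-18,-22.6])

```text
t: 6.4
tool_pos: [431.1, -77.5, 85.3]
tcp_rot: [-2.788, 1.275, 0.059]
wrist_force: [-2.5, 1.5, -0.8]
width: -0.002
grip_force: 1.4
```

```bash
python3 -c "
from h import *
goto(at(3.855,95,18),86,np.degrees(3.855)-90)
arc(3.855,3.855+.4,5,18)"
```

```text
t 6.4 pos [431.1 -77.5  85.3] tang 130.94 F [-2.48  1.47 -0.79] w -0.0
shift [ 0.2 -0.7 -0.7] spin 0.07
[[7.8, 0.4, -1.2], [15.5, 0.9, -1.8], [23.3, 0.8, -2.3], [30.9, 0.1, -2.8], [38.5, -1.3, -3.2]] [np.float64(-4.5), np.float64(-9.1), np.float64(-13.7), np.float64(-18.3), np.float64(-22.9)]
```

Emit:
drive_tool(xyz=[[7.8,0.4,-1],[15.5,0.9,-1.6],[23.3,0.8,-2.2],[30.9,0.1,-2.7],[38.5,-1.3,-3.2]], spin=[-4.5,-9.1,-13.7,-18.3,-22.9])

```text
t: 7.02
tool_pos: [456.9, -106.2, 85.8]
tcp_rot: [-2.981, 0.696, 0.036]
wrist_force: [-3.2, -0.0, -1.8]
width: -0.001
grip_force: 1.4
```

```bash
python3 -c "
from h import *
goto(at(4.255,95,18),86,np.degrees(4.255)-90)
arc(4.255,4.255+.13,5,18)
s=arm.read_state();print(s['joint_pos'].round(2))"
```

```text
t 7.025 pos [ 456.9 -106.2   85.8] tang 153.81 F [-3.2  -0.   -1.76] w -0.0
shift [ 0.2 -0.4 -0.2] spin 0.02
[[2.7, 0.0, -0.4], [5.2, 0.4, -0.5], [7.7, 0.7, -0.6], [10.2, 0.9, -0.7], [12.7, 1.1, -0.8]] [np.float64(-1.5), np.float64(-3.0), np.float64(-4.4), np.float64(-5.9), np.float64(-7.4)]
[ 0.13 -0.27 -0.43 -0.09 -1.4   0.99]
```

Emit:
drive_tool(xyz=[[2.6,0.1,-0.2],[5.1,0.4,-0.4],[7.6,0.6,-0.5],[10,0.8,-0.6],[12.5,1,-0.7]], spin=[-1.5,-3,-4.4,-5.9,-7.4])

```text
t: 7.65
tool_pos: [468.7, -112.3, 86.5]
tcp_rot: [-3.018, 0.503, 0.024]
wrist_force: [-3.9, -0.5, -0.8]
width: 0.001
grip_force: 1.4
```

```bash
cat >> h.py <<'E'
def ft():
    s=arm.read_state();M=R.from_rotvec(s["tcp_rot"]).as_matrix();f=s["wrist_force"]@M[:,0];x=s["tool_pos"][:2]-C
    r=95;print("push",-f.round(2),"est peg",round((-f*.095-.25)/.06,1), "radius",np.sqrt(x@x-18**2).round(1))
E
python3 -c "
from h import *
goto(at(4.385,95,18),86,np.degrees(4.385)-90)
arc(4.385,4.385+.05,5,18);ft()"
```

```text
t 7.65 pos [ 468.7 -112.3   86.5] tang 161.14 F [-3.88 -0.46 -0.82] w 0.0
shift [-0.7  0.9  0.4] spin -0.1
[[0.3, 1.0, 0.4], [1.2, 1.2, 0.3], [2.2, 1.4, 0.3], [3.1, 1.5, 0.3], [4.1, 1.6, 0.2]] [np.float64(-0.7), np.float64(-1.2), np.float64(-1.8), np.float64(-2.4), np.float64(-3.0)]
push 3.49 est peg 1.4 radius 94.0
```

Emit:
drive_tool(xyz=[[0.5,0.1,0],[1,0.2,0],[1.5,0.2,0],[2,0.3,0],[2,0.3,0]], spin=[-0.3,-0.6,-0.9,-1.2,-1.2])

```text
t: 8.28
tool_pos: [470.6, -113.2, 86.4]
tcp_rot: [-3.022, 0.474, 0.022]
wrist_force: [-3.4, -2.0, 0.0]
width: -0.006
grip_force: 1.2
```

```bash
python3 -c "
from h import *
goto(at(4.41,95,18),86,np.degrees(4.41)-90);ft()"
```

```text
t 8.275 pos [ 470.6 -113.2   86.4] tang 162.24 F [-3.43 -2.03  0.04] w -0.01
shift [-0.3  1.1  0.4] spin -0.43
push 2.65 est peg 0.0 radius 93.9
```

Still free (friction only). Continue in 1.5–2 mm steps.

Emit:
drive_tool(xyz=[[0.5,0.1,0],[1,0.2,0],[1.5,0.2,0],[2,0.3,0],[2,0.3,0]], spin=[-0.3,-0.6,-0.9,-1.2,-1.2])

```text
t: 8.9
tool_pos: [472.4, -114.0, 86.3]
tcp_rot: [-3.027, 0.442, 0.021]
wrist_force: [-2.7, -0.5, 0.9]
width: -0.0
grip_force: 1.1
```

```bash
python3 -c "
from h import *
goto(at(4.43,95,18),86,np.degrees(4.43)-90);ft()"
```

```text
t 8.9 pos [ 472.4 -114.    86.3] tang 163.45 F [-2.66 -0.51  0.88] w -0.0
shift [-0.5  1.1  0.2] spin -0.38
push 2.42 est peg -0.3 radius 93.8
```

Emit:
drive_tool(xyz=[[0.3,0,0],[0.6,0.1,0],[0.9,0.1,0],[1.2,0.2,0],[1.2,0.2,0]], spin=[-0.2,-0.4,-0.6,-0.8,-0.8])

```text
t: 9.52
tool_pos: [473.4, -114.5, 86.2]
tcp_rot: [-3.03, 0.421, 0.02]
wrist_force: [-2.5, -1.1, 1.6]
width: -0.001
grip_force: 1.2
```

```bash
python3 -c "
from h import *
goto(at(4.45,95,18),86,np.degrees(4.45)-90);ft()"
```

```text
t 9.525 pos [ 473.4 -114.5   86.2] tang 164.24 F [-2.52 -1.1   1.58] w -0.0
shift [0.3 1.3 0.1] spin -0.73
push 2.17 est peg -0.7 radius 93.8
```

Emit:
drive_tool(xyz=[[0.3,0,0],[0.6,0.1,0],[0.9,0.1,0],[1.2,0.2,0],[1.2,0.2,0]], spin=[-0.2,-0.4,-0.6,-0.8,-0.8])

```text
t: 10.15
tool_pos: [474.5, -115.0, 86.1]
tcp_rot: [-3.032, 0.4, 0.019]
wrist_force: [-2.3, 0.0, 1.9]
width: -0.002
grip_force: 1.1
```

```bash
python3 -c "
from h import *
goto(at(4.45,95,18),86,np.degrees(4.45)-90);ft()"
```

```text
t 10.15 pos [ 474.5 -115.    86.1] tang 165.03 F [-2.33  0.02  1.9 ] w -0.0
shift [-0.9  1.   0. ] spin 0.07
push 2.3 est peg -0.5 radius 93.8
```

Emit:
drive_tool(xyz=[[0.2,0,0],[0.4,0.1,0],[0.6,0.1,0],[0.8,0.1,0],[0.8,0.1,0]], spin=[-0.1,-0.2,-0.4,-0.5,-0.5])

```text
t: 10.78
tool_pos: [475.2, -115.4, 86.1]
tcp_rot: [-3.034, 0.387, 0.019]
wrist_force: [-1.9, -0.3, 1.1]
width: 0.001
grip_force: 1.3
```

```bash
python3 -c "
from h import *
ft()"
```

```text
push 1.83 est peg -1.3 radius 93.9
```

Emit:
drive_tool(xyz=[[0.2,0,0],[0.4,0.1,0],[0.6,0.1,0],[0.8,0.1,0],[0.8,0.1,0]], spin=[-0.1,-0.2,-0.4,-0.5,-0.5])

```text
t: 11.4
tool_pos: [475.9, -115.7, 86.1]
tcp_rot: [-3.036, 0.373, 0.019]
wrist_force: [-3.4, -0.7, 2.4]
width: 0.001
grip_force: 1.3
```

```bash
python3 -c "
from h import *
goto(at(4.45,95,18),86,np.degrees(4.45)-90);ft()"
```

```text
t 11.4 pos [ 475.9 -115.7   86.1] tang 166.03 F [-3.38 -0.68  2.42] w 0.0
shift [-2.5  0.7  0.1] spin 1.06
push 3.16 est peg 0.8 radius 93.8
```

Emit:
drive_tool(xyz=[[0.2,0,0],[0.4,0.1,0],[0.6,0.1,0],[0.6,0.1,0],[0.6,0.1,0]], spin=[-0.1,-0.2,-0.3,-0.4,-0.4])

```text
t: 12.02
tool_pos: [476.4, -115.9, 86.1]
tcp_rot: [-3.037, 0.363, 0.018]
wrist_force: [-2.8, -1.0, 2.3]
width: -0.001
grip_force: 1.7
```

```bash
cat >> h.py <<'E'
def avg(n=5):
    F=[]
    for i in range(n):
        s=arm.read_state();F.append(s["wrist_force"]@R.from_rotvec(s["tcp_rot"]).as_matrix()[:,0]);arm.get_image("scene")
    f=-np.mean(F);print("t",s["t"],s["tool_pos"].round(2),"push",f.round(2),"sd",np.std(F).round(2),"peg",round((f*.095-.25)/.06,1))
E
python3 -c "
from h import *
avg()"
```

```text
t 12.225 [ 476.42 -115.95   86.07] push 3.46 sd 0.71 peg 1.3
```

Emit:
drive_tool(xyz=[[0.2,0,0],[0.4,0.1,0],[0.6,0.1,0],[0.6,0.1,0],[0.6,0.1,0]], spin=[-0.1,-0.2,-0.3,-0.4,-0.4])

```text
t: 12.9
tool_pos: [477.0, -116.1, 86.0]
tcp_rot: [-3.038, 0.352, 0.018]
wrist_force: [-3.5, -0.8, 1.9]
width: -0.001
grip_force: 1.6
```

```bash
python3 -c "
from h import *
avg()"
```

```text
t 13.1 [ 477.03 -116.16   85.98] push 3.32 sd 0.45 peg 1.1
```

Emit:
drive_tool(xyz=[[0.2,0,0],[0.4,0.1,0],[0.6,0.1,0],[0.8,0.1,0],[0.8,0.1,0]], spin=[-0.1,-0.2,-0.3,-0.4,-0.4])

```text
t: 13.78
tool_pos: [477.7, -116.5, 86.0]
tcp_rot: [-3.04, 0.341, 0.018]
wrist_force: [-4.6, -0.1, 3.0]
width: 0.003
grip_force: 2.4
```

```bash
python3 -c "
from h import *
avg()"
```

```text
t 13.975 [ 477.71 -116.45   85.99] push 4.89 sd 0.67 peg 3.6
```

Contact with the peg: the push force is climbing. Continue more gently towards about 7.7 N.

Emit:
drive_tool(xyz=[[0.1,0,0],[0.2,0,0],[0.4,0.1,0],[0.6,0.1,0],[0.6,0.1,0]], spin=[-0.1,-0.2,-0.3,-0.3,-0.3])

```text
t: 14.65
tool_pos: [478.1, -116.7, 86.0]
tcp_rot: [-3.04, 0.334, 0.018]
wrist_force: [-6.1, -1.0, 3.5]
width: 0.005
grip_force: 2.9
```

```bash
python3 -c "
from h import *
avg()"
```

```text
t 14.85 [ 478.08 -116.65   85.97] push 5.45 sd 0.33 peg 4.5
```

Emit:
drive_tool(xyz=[[0.2,0,0],[0.4,0,0],[0.6,0.1,0],[0.8,0.1,0],[0.8,0.1,0]], spin=[-0.1,-0.2,-0.3,-0.3,-0.3])

```text
t: 15.52
tool_pos: [478.4, -116.8, 86.0]
tcp_rot: [-3.041, 0.325, 0.019]
wrist_force: [-8.3, 0.1, 5.2]
width: -0.0
grip_force: 4.1
```

```bash
python3 -c "
from h import *
avg(8)"
```

```text
t 15.875 [ 478.41 -116.85   85.95] push 8.19 sd 0.4 peg 8.8
```

About 8 N on the peg. I'll hold for another 0.6 s.

Emit:
drive_tool(xyz=[[0,0,0],[0,0,0],[0,0,0],[0,0,0],[0,0,0]], spin=[0,0,0,0,0])

```text
t: 16.55
tool_pos: [478.4, -116.8, 86.0]
tcp_rot: [-3.041, 0.325, 0.019]
wrist_force: [-7.5, 1.0, 5.2]
width: -0.0
grip_force: 4.1
```

```bash
python3 -c "
from h import *
avg(4)"
```

```text
t 16.7 [ 478.42 -116.84   85.98] push 8.3 sd 0.6 peg 9.0
```

Emit:
drive_tool(xyz=[[-1,0,0],[-4,0,0],[-10,0,0],[-18,0,0],[-25,0,0]], spin=[0,0,0,0,0])

```text
t: 17.38
tool_pos: [454.2, -111.4, 86.5]
tcp_rot: [-3.041, 0.325, 0.016]
wrist_force: [-1.4, 0.4, 0.1]
width: 0.005
grip_force: 0.0
```

Emit:
drive_tool(xyz=[[0,0,-40],[0,0,-90],[0,0,-110],[0,0,-110],[0,0,-110]], spin=[0,0,0,0,0])

```text
t: 18.0
tool_pos: [454.3, -120.5, 194.4]
tcp_rot: [-3.041, 0.326, 0.02]
wrist_force: [0.7, 0.6, 0.1]
width: 0.0
grip_force: 0.0
```

```bash
python3 -c "
from h import *
import cv2
goto((489.5,289.5),130,166)
im,_=arm.get_image('scene');cv2.imwrite('pics/s2.png',cv2.resize(im[100:250,170:320],(600,600),interpolation=2))"
```

```text
t 18.0 pos [ 454.3 -120.5  194.4] tang 167.83 F [0.72 0.56 0.12] w 0.0
shift [ -50.6 -401.5   98.6] spin 1.83
```

View pics/s2.png

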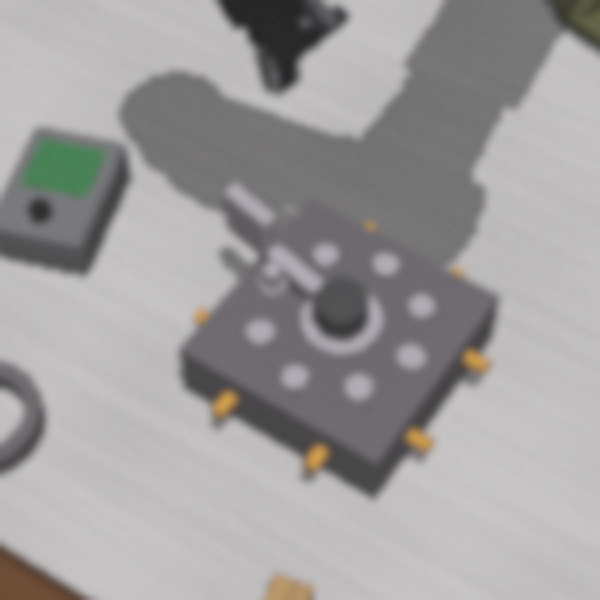

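The picture shows the handle bar at (295,265) lying against the peg at (273,275). Next, the button.

Emit:
drive_tool(xyz=[[-6,-50,4],[-12,-100,8],[-19,-150,12],[-25,-200,16],[-32,-250,20]], spin=[0,0,0,0,0])

```text
t: 18.68
tool_pos: [475.9, 132.6, 195.7]
tcp_rot: [-3.042, 0.325, 0.019]
wrist_force: [1.1, 0.2, 0.4]
width: 0.001
grip_force: 0.0
```

Emit:
drive_tool(xyz=[[-6,-50,4],[-12,-100,8],[-18,-150,13],[-18,-150,25],[-18,-150,30]], spin=[0,0,0,0,0])

```text
t: 19.3
tool_pos: [489.8, 283.0, 177.3]
tcp_rot: [-3.044, 0.325, 0.02]
wrist_force: [0.0, -0.7, 0.8]
width: -0.001
grip_force: 0.0
```

```bash
python3 -c "
from h import *
goto((489.5,289.5),85,167.8)"
```

```text
t 19.3 pos [489.8 283.  177.3] tang 167.85 F [ 0.03 -0.75  0.76] w -0.0
shift [ 0.3  0.9 92.5] spin 0.05
```

Emit:
drive_tool(xyz=[[0,0,40],[0,0,75],[0,0,90],[0,0,92],[0,0,92]], spin=[0,0,0,0,0])

```text
t: 19.92
tool_pos: [491.2, 291.2, 89.7]
tcp_rot: [-3.04, 0.326, 0.014]
wrist_force: [-0.4, 0.5, 0.4]
width: -0.0
grip_force: 0.0
```

Emit:
drive_tool(xyz=[[0,0,2],[0,0,4],[0,0,6],[0,0,8],[0,0,9]], spin=[0,0,0,0,0])

```text
t: 20.55
tool_pos: [490.4, 291.9, 78.8]
tcp_rot: [-3.041, 0.326, 0.017]
wrist_force: [0.5, 0.2, 0.7]
width: 0.004
grip_force: 0.0
```

Emit:
drive_tool(xyz=[[0,0,1],[0,0,2],[0,0,3],[0,0,4],[0,0,4]], spin=[0,0,0,0,0])

```text
t: 21.18
tool_pos: [490.4, 292.2, 75.0]
tcp_rot: [-3.041, 0.326, 0.017]
wrist_force: [1.3, -0.8, -0.9]
width: -0.003
grip_force: 0.0
```

Emit:
drive_tool(xyz=[[0,0,1],[0,0,2],[0,0,3],[0,0,3],[0,0,3]], spin=[0,0,0,0,0])

```text
t: 21.8
tool_pos: [490.5, 292.4, 72.3]
tcp_rot: [-3.041, 0.326, 0.016]
wrist_force: [-1.1, -0.9, 1.3]
width: -0.001
grip_force: 0.8
```

Emit:
drive_tool(xyz=[[0,0,0.5],[0,0,1],[0,0,1.5],[0,0,2],[0,0,2]], spin=[0,0,0,0,0])

```text
t: 22.42
tool_pos: [490.5, 292.5, 70.2]
tcp_rot: [-3.041, 0.326, 0.017]
wrist_force: [-0.1, -1.0, 3.0]
width: 0.002
grip_force: 1.4
```

Emit:
drive_tool(xyz=[[0,0,0.5],[0,0,1],[0,0,1.5],[0,0,2],[0,0,2]], spin=[0,0,0,0,0])

```text
t: 23.05
tool_pos: [490.5, 292.7, 68.2]
tcp_rot: [-3.041, 0.326, 0.016]
wrist_force: [-1.3, -2.0, 4.1]
width: -0.002
grip_force: 1.9
```

Emit:
drive_tool(xyz=[[0,0,0.5],[0,0,1],[0,0,1.5],[0,0,1.5],[0,0,1.5]], spin=[0,0,0,0,0])

```text
t: 23.68
tool_pos: [490.5, 292.9, 66.8]
tcp_rot: [-3.041, 0.326, 0.016]
wrist_force: [-1.0, -4.0, 4.5]
width: 0.0
grip_force: 2.3
```

Emit:
drive_tool(xyz=[[0,0,0.5],[0,0,1],[0,0,1.5],[0,0,1.5],[0,0,1.5]], spin=[0,0,0,0,0])

```text
t: 24.3
tool_pos: [490.6, 293.0, 66.4]
tcp_rot: [-3.041, 0.325, 0.015]
wrist_force: [-3.2, -4.8, 10.2]
width: 0.003
grip_force: 5.1
```

```bash
python3 -c "
from h import *
print(arm.read_state()['wrist_force'],arm.read_state()['tool_pos'])"
```

```text
[-3.19614663 -4.83526331 10.16363993] [490.60963051 292.99683392  66.38802215]
```

It has bottomed out: the force jumped to 10 N while z stalled. Now release.

Emit:
drive_tool(xyz=[[0,0,0.5],[0,0,0.5],[0,0,0],[0,0,-4],[0,0,-12]], spin=[0,0,0,0,0])

```text
t: 24.92
tool_pos: [490.0, 292.5, 76.6]
tcp_rot: [-3.041, 0.326, 0.018]
wrist_force: [0.0, 0.3, 0.1]
width: -0.002
grip_force: 0.0
```

Emit:
drive_tool(xyz=[[0,0,-40],[0,0,-80],[0,0,-110],[0,0,-110],[0,0,-110]], spin=[0,0,0,0,0])

```text
t: 25.55
tool_pos: [490.0, 283.2, 185.5]
tcp_rot: [-3.041, 0.325, 0.019]
wrist_force: [0.8, 0.0, -0.6]
width: 0.002
grip_force: 0.0
```

```bash
python3 -c "
from h import *
import cv2
im,_=arm.get_image('top');cv2.imwrite('pics/t3.png',cv2.resize(im[170:280,130:400],(800,326),interpolation=2))
print(arm.read_state()['t'])"
```

```text
25.6
```

View pics/t3.png

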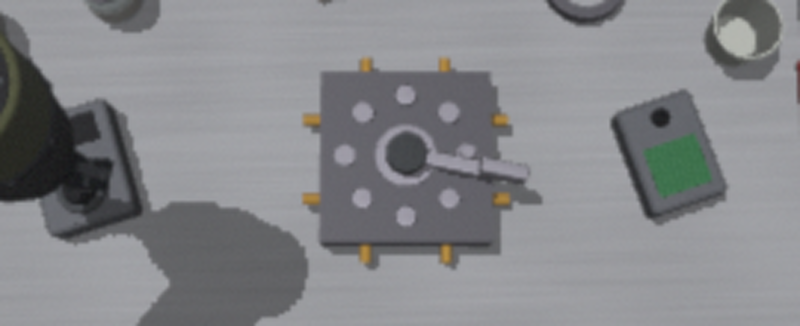

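The handle rests against the peg, with the bar at about (455,160) and the peg at (467,150). The arm is clear and the other objects in this view look in place, so I'm handing in.

```bash
python3 -c "
from cell import arm
print(arm.close_job())"
```

```text
the job is handed in; nothing more can be done
None
```

I handed the job in at about 26 s of robot time: the handle was leaned on the tall peg at an estimated 9 N for about 1 s and left against it, and the pump button was pressed to its stop and released; no verdict came back.

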